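# Feel for the incubator's lid release

### The job

The lid of the bench incubator is held by a release plate sunk in a notch somewhere along the black rail on its front edge. Touch a fingertip down on top of the blue cap at the rail's left end, slide it to the right along the top of the rail until it drops into the notch, then press the plate inside all the way down so that the lid pops ajar, and back off clear. Do not touch the lid itself, and leave the yellow box, the jar and the pipette-tip box where they stand.

Things in the scene. Friction and masses are not known exactly. Their poses are not given: they have to be found in the camera images.
- incubator: Low white and grey bench incubator, fixed, 240 (x) x 460 (y) x 60 mm high, origin under its centre on the bench; front faces -x (the robot), left is +y. A straight rail runs along its front, x -120 to -81, top at z 60, open air before it. Behind, from x -70 on, the top is at z 58; the clear lid lies flat in it from x -27 to 104.
- start (a point): Point on top of the blue cap at the rail's left end, on the rail's middle line, at incubator x -100, y 145, z 60 mm; axes as the incubator's. The caps (y 130 to 230 left, -230 to -130 right) and the rail are level within 1 mm.
- rail_mid (a point): Middle of the plain black rail between the caps, on its top: incubator x -100, y 0, z 60 mm; axes as the incubator's. The notch is a gap across the whole rail, 42 mm long in y, 12 mm deep to the black release plate that fills its floor, open above and in front. Its centre is anywhere from y -50 to 50: no pose is given, feel for it or see it.
- release (a joint): Travel of the release plate: 0 = up (12 mm below the rail top), 0.008 m = fully down (20 mm below the rail top). It moves straight down, against a steady drag of about 8 N, and stays where it is left.
- lid (a joint): Angle of the clear lid with blue front edge (130 x 345, 6 thick) about its hinge at the back, 0 = shut, 0.14 rad = ajar (front edge about 18 mm up). It is driven by the release plate: 17.5 rad per metre of plate travel.
- kit_box_center (a point): Centre of a loose yellow box, 100 x 75 x 80 high, beside the incubator. Leave alone.
- jar_center (a point): Centre of a loose jar with white cap, 48 across, 85 high, beside the incubator. Leave alone.
- tip_box_center (a point): Centre of a loose blue pipette-tip box with clear cover, 87 x 62 x 63 high, beside the incubator. Leave alone.

How it is judged:
By the outcome, as a careful person would: the job done as asked, in the order asked, and still so for the second after the job is handed in, with the robot touching nothing.
It also fails if it takes over 51 s, if anything falls off the work surface, if the arm or the gripper's body presses on something with over 40 N, if the wrist force passes 120 N, or if a joint passes its speed limit or range.

### The arm

A 7-joint arm with a two-finger parallel gripper is mounted at the origin on the work surface. World frame = base frame: x ahead of the robot, y to its left, z up, the work surface at z = 0. Lengths are in m, angles in rad, forces in N, time in s.
With the tool pointing down it reaches from about 0.35 to 0.9 m from the base axis. Payload 8.1 kg.
Tool frame: the origin (TCP) lies at the centre of the arm's flange, where the gripper is bolted on; the fingertips stand 178 mm ahead of it and the grasp point (between the pads) lies 159 mm ahead of it; x points along the fingers, y is the direction in which the jaws open and shut, and the axes are right-handed (so a half turn about x gives the same grasp; the last joint's range is limited). The gripper opens to 92 mm and grips with 3 to 60 N. Pads are 19 mm wide; open, the fingers measure 130 mm over their backs; the gripper's body (75 mm by 190 mm) begins 47 mm behind the grasp point.
Start: joints at [1.022, 0.434, 0.025, 1.573, -0.012, 1.134, -0.075], TCP at [0.269, -0.564, 0.405] pointing down, gripper open.
Joint ranges: [-2.62, 2.62], [-0.44, 2.09], [-1.27, 1.32], [0.08, 2.57], [-1.32, 4.46], [0.12, 2], [-2.74, 2.74]. Speed limits (rad/s): [2.22, 2.22, 3.01, 3.01, 3.14, 3.14, 3.14].

### API

Orientations are given as a 3x3 rotation matrix whose columns are the frame's x, y, z axes.
In Python, from bench import manip, grab_frame, workorder, nets gives the robot as it stands. The module is installed in compiled form; this text tells all that it offers. Calls block until the motion is done:
- manip.goto(position, orientation): joint-space move of the TCP to a pose.
- manip.movel(position, rate=0.15, attitude=None, contact_N=None): straight line of the TCP; attitude=None keeps the orientation; rate is the mean speed in m/s. With contact_N (N) it stops when the force on the tool has changed by that much, and returns True; else False.
- manip.movej(angles): joint-space move.
- manip.grip(opening, squeeze=None): opening from 0.0 (shut) to 1.0 (fully open); squeeze is the grip in N (None keeps the last); returns when the fingers have stopped.
- manip.sleep(seconds).
- manip.ik(position, orientation): joint angles nearest the present ones, or None.
- grab_frame(name): name is "scene" or "top" or "wrist"; returns a dict with "img" (480x640x3 uint8, red, green, blue), "K" (3x3 intrinsics, pixels), "origin" and "rotation" of the camera in the world; the wrist camera has in their place "T_tool_cam" (4x4, takes a point from camera to tool coordinates, whose origin is the TCP and whose axes are the tool frame's). Camera axes: x right, y up, looking along -z (the intrinsics and any distortion apply to the point x, -y, -z); pixel columns grow to the right and rows downward; lengths in m; the calibration is good to about 2 mm. A picture is of the moment at which its call begins: read the wrist's pose just before it. There is no depth.
A pose or a line that the arm cannot do raises manip.PlanningError and nothing moves.
- workorder.job_done(): hands the job in, once; it reports no verdict.
Trained networks look in the newest picture that a camera, given by its name, has taken for a name from the list of things; names that differ only in an ending like _2 or _b are one class to them, and where a whole thing is asked for, a point or a joint stands for the part that bears it (a point fixed in the world has none). Each returns a list of dicts, best first, with "score" (0 to 1); they miss things now and then, are a little off and sometimes report something else, mostly with a low value. They report only what shows in the picture. A call takes as long as a camera call.
- nets.spot_in(camera, target): "box" ([left, top, right, bottom] in pixels, round what is visible of it).
- nets.trace(camera, target): "mask" (480x640 bool, what is visible of it) and "box" ([left, top, right, bottom] in pixels, round what is visible of it).
Readings, each from a call of its own:
- manip.get_clock(): time.
- manip.get_joint_pos(): joint angles.
- manip.get_qd(): joint speeds.
- manip.get_joint_efforts(): joint torques, N m.
- manip.get_tool_pos(): TCP position.
- manip.get_tool_rot(): TCP orientation.
- manip.get_ft_force(): force on the tool from outside, world axes, zero at the start.
- manip.get_torque(): the same for the moment, N m.
- manip.get_opening(): opening from 0.0 (shut) to 1.0 (fully open).
Only numpy, scipy, OpenCV 4.12 (cv2) and the standard library are available. Lean on these libraries where they do the work, as an engineer would, in place of code of your own. Each camera call takes 0.05 s, during which the arm holds its last target. There are 200 camera calls.

## Working session

There is one attempt and no reset: what is moved stays moved. The work goes in short steps, each a Python script; the robot and the scene stay as the last script left them, time stands still between calls to the robot, and variables do not carry over. Pictures are saved under pics/ and viewed, about 8 in all and at most 12, crops included, and the job is handed in when it is done.

```bash
mkdir -p pics; python3 - <<'E'
from bench import manip, grab_frame, workorder, nets
import cv2, numpy as np
print(manip.get_clock(), manip.get_tool_pos(), manip.get_tool_rot(), manip.get_opening())
for c in ["scene","top"]:
    f=grab_frame(c); cv2.imwrite(f"pics/{c}0.png",f["img"][:,:,::-1])
    print(c,{k:(np.round(v,4).tolist() if hasattr(v,'shape') else v) for k,v in f.items() if k!="img"})
    for t in ["incubator","release","lid","kit_box_center","jar_center","tip_box_center"]:
        print(t,[(r["box"],round(r["score"],2)) for r in nets.spot_in(c,t)][:2])
E
```

```text
0.0 [ 0.26935864 -0.56371766  0.40395733] [[-7.75352485e-04  4.31098975e-01 -9.02304313e-01]
 [ 1.32465915e-03 -9.02303350e-01 -4.31099653e-01]
 [-9.99998822e-01 -1.52949985e-03  1.28543945e-04]] 1.0025482159643218
scene {'K': [[624.9091, 0.0, 326.9195], [0.0, 624.9091, 230.9204], [0.0, 0.0, 1.0]], 'origin': [1.2915, -0.9654, 0.8515], 'rotation': [[0.8143, -0.3148, 0.4877], [0.5804, 0.4329, -0.6897], [0.006, 0.8447, 0.5353]]}
incubator [([229.7, 194.6, 414.0, 338.7], 0.74)]
release [([283.6, 210.1, 396.1, 307.3], 0.24)]
lid [([282.1, 211.6, 395.8, 305.2], 0.68)]
kit_box_center [([376.8, 170.9, 424.4, 210.0], 0.76)]
jar_center [([236.6, 312.4, 261.0, 370.6], 0.77)]
tip_box_center [([323.7, 173.4, 360.9, 202.5], 0.79)]
top {'K': [[523.3933, 0.0, 326.5073], [0.0, 523.3933, 236.908], [0.0, 0.0, 1.0]], 'origin': [0.3842, 0.0512, 1.2025], 'rotation': [[0.0136, 0.9824, -0.1865], [-0.9994, 0.019, 0.0272], [0.0303, 0.186, 0.9821]]}
incubator [([227.7, 166.9, 447.3, 298.5], 0.64)]
release [([339.3, 262.3, 360.2, 280.1], 0.85)]
lid [([253.7, 178.2, 411.8, 253.3], 0.65)]
kit_box_center [([150.7, 211.4, 197.4, 264.1], 0.63)]
jar_center [([464.1, 205.9, 491.8, 230.5], 0.73)]
tip_box_center [([189.3, 277.9, 225.9, 317.9], 0.67)]
```

View pics/top0.png

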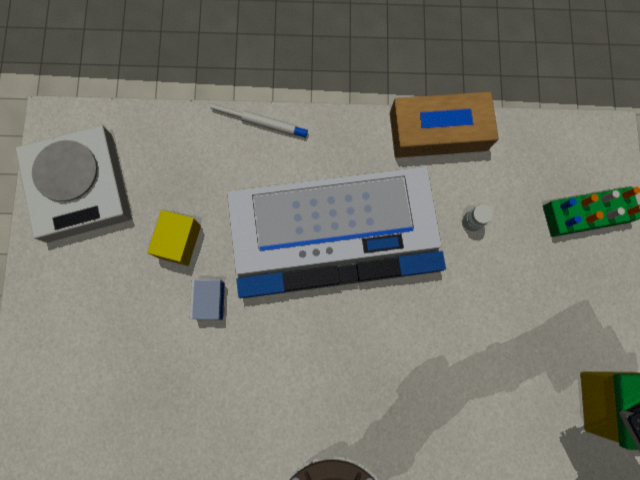

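View pics/scene0.png

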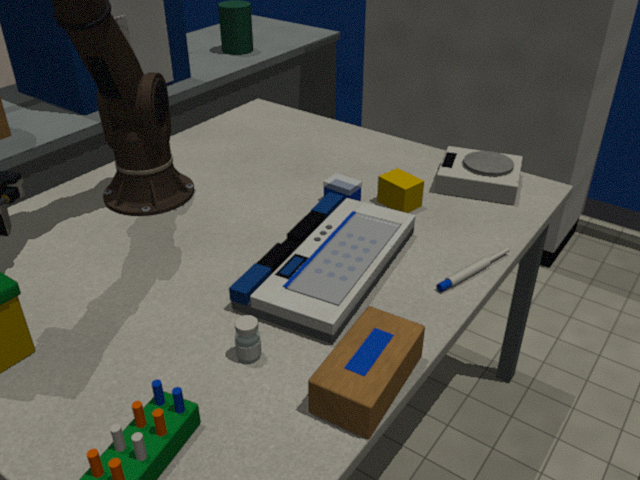

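The top view shows the rail running from about (238,286) to (444,262). The notch looks like the darker gap at about (340–357, 271). The tip box stands near the left cap at (208,300). I'll enlarge the rail to get corners.

```bash
python3 - <<'E'
import cv2
i=cv2.imread("pics/top0.png")[160:320,225:455]
i=cv2.convertScaleAbs(i,alpha=1.3,beta=25)
cv2.imwrite("pics/crop0.png",cv2.resize(i,None,fx=3.47,fy=3.47,interpolation=cv2.INTER_CUBIC))
E
```

```text
(no output)
```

View pics/crop0.png

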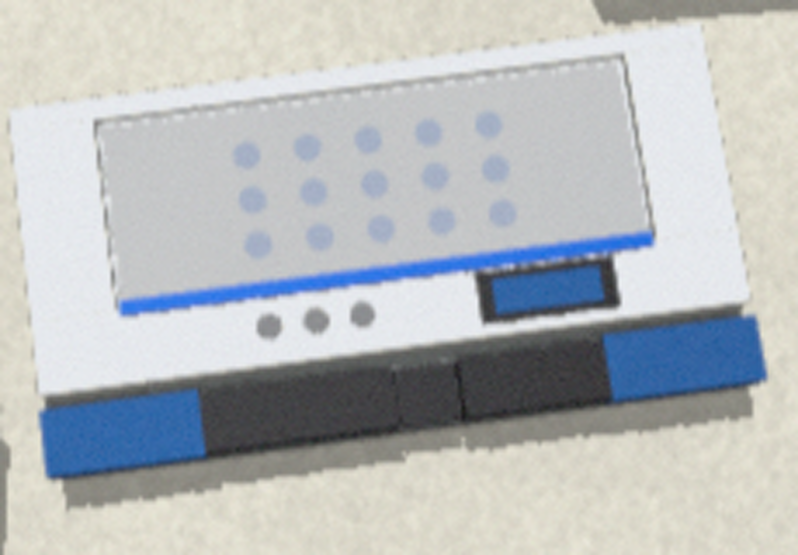

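```bash
cat > fit.py <<'E'
from bench import manip, grab_frame, workorder, nets
import numpy as np
from scipy.optimize import least_squares
def proj(P,K,o,R):
    c=(P-o)@R; return np.c_[K[0,0]*c[:,0]/-c[:,2]+K[0,2], K[1,1]*-c[:,1]/-c[:,2]+K[1,2]]
def w(p,L):
    c,s=np.cos(p[2]),np.sin(p[2]); L=np.atleast_2d(L).astype(float)
    return np.c_[p[0]+c*L[:,0]-s*L[:,1],p[1]+s*L[:,0]+c*L[:,1],L[:,2]]
E
python3 - <<'E'
from fit import *
f=grab_frame("top")
C=np.array([[40,411],[757,317],[200,392],[206,456],[605,335],[612,400],[10,108],[40,393],[748,300],[700,28],[47,475],[766,380]])/3.47+[225,160]
L=np.array([[-81,230,60],[-81,-230,60],[-81,130,60],[-120,130,60],[-81,-130,60],[-120,-130,60],[120,230,58],[-70,230,58],[-70,-230,58],[120,-230,58],[-120,230,60],[-120,-230,60]])/1e3
g=lambda p:(proj(w(p,L),f["K"],f["origin"],f["rotation"])-C).ravel()
r=least_squares(g,[.55,.05,0]); p=r.x
print(p,np.round(r.fun.reshape(-1,2),1).tolist()); np.save("p.npy",p)
for c in ([397,400],[460,395]):
    q=np.array(c)/3.47+[225,160]
    h=least_squares(lambda y:(proj(w(p,[-.1,y[0],.06]),f["K"],f["origin"],f["rotation"])[0]-q)[:1],[0]); print("notch y",h.x)
print(w(p,[[-.1,.145,.06],[-.1,0,.06]]))
s=grab_frame("scene")
print(proj(w(p,np.array([[-120,230,60],[-120,-230,60]])/1e3),s["K"],s["origin"],s["rotation"]))
c,sn=np.cos(p[2]),np.sin(p[2])
W=grab_frame("wrist"); print(W["T_tool_cam"].round(3).tolist())
E
```

```text
[ 0.61841441 -0.0009674   0.14885742] [[-0.1, 0.5], [-0.1, 0.5], [-0.5, -0.0], [-0.1, -0.8], [-0.5, 1.1], [0.3, -0.3], [-0.6, -0.4], [-0.5, 0.8], [1.4, 0.7], [0.8, -1.8], [-0.3, -0.1], [0.4, -0.4]]
notch y [0.00587079]
notch y [-0.03449654]
[[ 0.49801559  0.12759824  0.06      ]
 [ 0.5195203  -0.01579823  0.06      ]]
[[328.5304694  192.82146022]
 [227.90308345 288.44236861]]
[[-0.001, 0.25, -0.968, 0.021], [1.0, 0.0, -0.001, 0.001], [-0.0, -0.968, -0.25, -0.067], [0.0, 0.0, 0.0, 1.0]]
```

The fit is good: about 0.5 px residual, and the notch runs from y=+6 to −34, so its centre is near −14 mm. Next I'll close the gripper with the jaw axis along incubator x, go above the start point and touch down.

```bash
cat >> fit.py <<'E'
p=np.load("p.npy"); c,s=np.cos(p[2]),np.sin(p[2])
X=np.array([0,0,-1.]); 
def rot(k): Y=k*np.array([c,s,0]); return np.c_[X,Y,np.cross(X,Y)]
def at(y,z,x=-.102): return w(p,[x,y,z+.178])[0]
def st(m=""): print(m,"t%.2f"%manip.get_clock(),"inc",np.round([ (manip.get_tool_pos()-w(p,[0,0,0])[0])@[c,s,0]*1e3,(manip.get_tool_pos()-w(p,[0,0,0])[0])@[-s,c,0]*1e3,(manip.get_tool_pos()[2]-.178)*1e3],1),"F",np.round(manip.get_ft_force(),1))
E
python3 - <<'E'
from fit import *
for k in (1,-1): print(k,np.round(manip.ik(at(.145,.14),rot(k)),2) if manip.ik(at(.145,.14),rot(k)) is not None else None)
manip.grip(0.0,20)
manip.goto(at(.145,.14),rot(1)); st("above")
manip.movel(at(.145,.075),.1); st("near")
print(manip.movel(at(.145,.052),.015,contact_N=4)); st("touch")
f=grab_frame("wrist"); import cv2; cv2.imwrite("pics/w1.png",f["img"][:,:,::-1])
f=grab_frame("scene"); cv2.imwrite("pics/s1.png",cv2.resize(f["img"][120:320,180:460,::-1],None,fx=2.8,fy=2.8))
E
```

```text
1 [ 0.16  0.44 -0.69  1.91  0.35  0.91 -0.54]
-1 [ 0.4   0.58 -1.06  1.89  0.59  1.03  2.37]
above t4.88 inc [-101.7  143.9  139.9] F [0.2 0.3 0.5]
near t5.68 inc [-101.8  145.2   75.4] F [0.  0.  0.1]
True
touch t6.64 inc [-102.   145.    60.8] F [-1.6 -1.2  7.7]
```

View pics/s1.png

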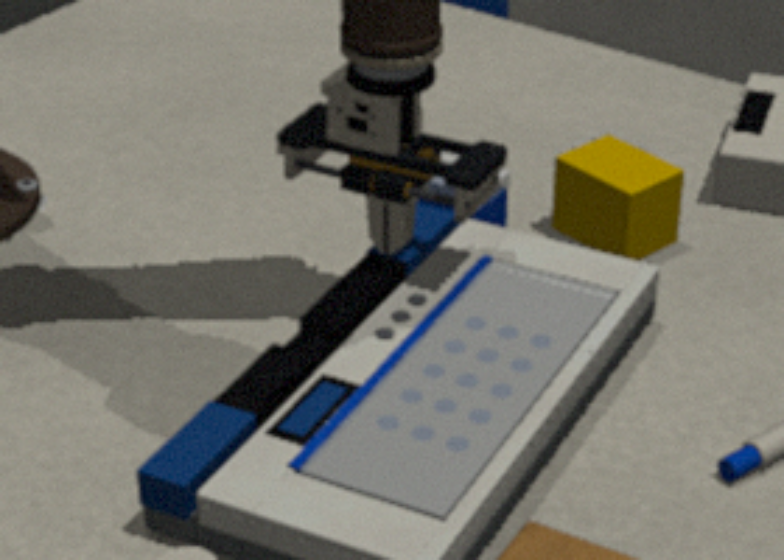

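View pics/w1.png

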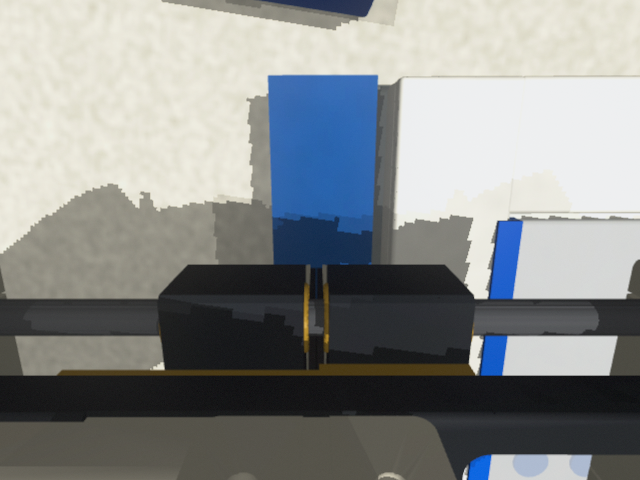

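The scene and wrist views show the closed fingertips on the blue cap, centred on the rail, at z≈60.8 mm with 7.7 N. Next I'll slide right with light pressure until the force drops out.

```bash
cat > slide.py <<'E'
from fit import *
y,z=.145,manip.get_tool_pos()[2]-.178
touch=z; 
while y>-.016:
    y-= .015 if y>.025 else .004
    manip.movel(at(y,z),.05)
    F=manip.get_ft_force()[2]; st("cmdz%.1f"%(z*1e3))
    if abs(F)>30: print("stop"); break
    if F<3: z-=.0006
    elif F>9: z+=.0003
    if z<touch-.0035: print("dropped"); break
E
python3 slide.py
```

```text
cmdz60.9 t7.19 inc [-101.9  129.    60.8] F [ 0.3 -2.   3.4]
cmdz60.9 t7.64 inc [-102.1  114.7   60.7] F [-0.6  1.2 -0.2]
cmdz60.3 t8.09 inc [-101.8   99.2   60.4] F [ 0.2 -2.3  3.1]
cmdz60.3 t8.54 inc [-101.9   84.1   60.4] F [-0.1 -2.8  5. ]
cmdz60.3 t8.99 inc [-101.9   69.1   60.4] F [ 0.8 -1.   6.1]
cmdz60.3 t9.44 inc [-101.9   53.6   60.3] F [0.3 0.7 6.3]
cmdz60.3 t9.89 inc [-101.9   38.3   60.3] F [0.3 0.6 5.6]
cmdz60.3 t10.34 inc [-101.9   23.1   60.4] F [-0.4  0.2  7. ]
cmdz60.3 t10.79 inc [-102.     8.    60.3] F [-1.1 -0.   6.1]
cmdz60.3 t11.04 inc [-102.1    4.2   60.3] F [-0.5  0.5  6.4]
cmdz60.3 t11.29 inc [-102.2    0.4   60.1] F [ 1.  -1.3  4.2]
cmdz60.3 t11.54 inc [-102.4   -2.8   59.8] F [-0.4  0.8 -0. ]
cmdz59.7 t11.79 inc [-102.1   -6.4   59.4] F [-0.7 -0.8  0. ]
cmdz59.1 t12.04 inc [-102.   -10.3   59. ] F [-0.   0.1 -0.5]
cmdz58.5 t12.29 inc [-102.1  -14.3   58.4] F [ 0.5 -0.5 -0.6]
cmdz57.9 t12.54 inc [-102.   -18.3   57.8] F [-0.2 -0.6  0.1]
dropped
```

The force dropped out at y≈−2.8 mm, so the notch's left edge is at about 6.5 mm and its centre at about −14.5 mm, which matches the camera. Next I'll centre and press.

```bash
python3 - <<'E'
from fit import *
manip.movel(at(-.0145,.0578),.05); st("ctr")
print(manip.movel(at(-.0145,.044),.03,contact_N=4)); st("plate")
z=manip.get_tool_pos()[2]-.178
for i in range(16):
    z-=.001; manip.movel(at(-.0145,z),.03); st("cmd%.1f"%(z*1e3))
    if manip.get_ft_force()[2]>30 or z<.0365: break
import cv2
f=grab_frame("scene"); cv2.imwrite("pics/s2.png",cv2.resize(f["img"][120:320,180:460,::-1],None,fx=2.8,fy=2.8))
E
```

```text
ctr t12.79 inc [-102.   -14.    57.9] F [-0.3  0.3  0.1]
True
plate t13.18 inc [-102.1  -14.6   46.8] F [-0.2  0.   0.3]
cmd45.8 t13.43 inc [-102.1  -14.5   45.6] F [-0.1  0.5  0.3]
cmd44.8 t13.68 inc [-102.1  -14.5   44.8] F [-1.2 -0.1  4. ]
cmd43.8 t13.93 inc [-102.1  -14.5   43.9] F [-2.  -0.5  4.4]
cmd42.8 t14.18 inc [-102.1  -14.5   42.9] F [-1.1  0.6  5.9]
cmd41.8 t14.43 inc [-102.1  -14.5   41.9] F [-1.7 -0.8  5.8]
cmd40.8 t14.68 inc [-102.1  -14.5   40.9] F [-2.1 -1.2  5.2]
cmd39.8 t14.93 inc [-102.1  -14.5   40.2] F [-4.2 -1.1  9.9]
cmd38.8 t15.18 inc [-102.   -14.3   40.1] F [-6.7 -0.6 22.7]
cmd37.8 t15.43 inc [-102.   -14.2   39.9] F [-11.3  -2.3  34.6]
```

View pics/s2.png

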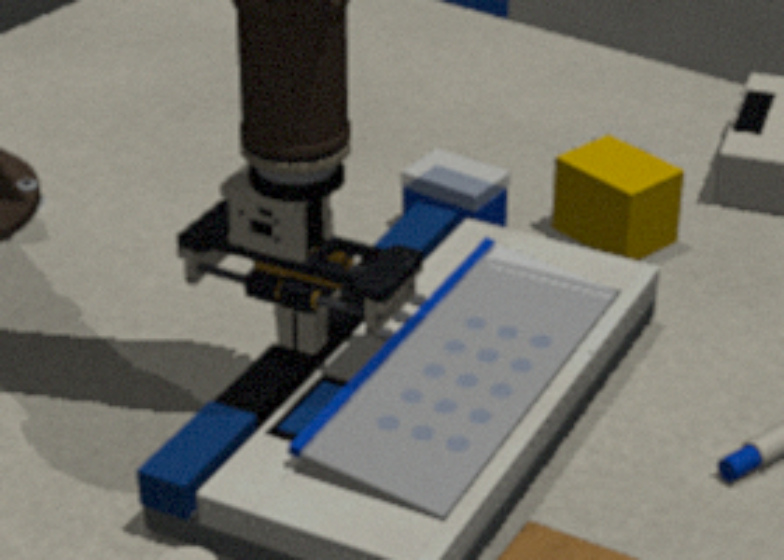

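The plate bottomed at z≈40.1 mm, a hard stop at 35 N, and the lid's front edge is up. The yellow box and tip box haven't moved. I'll back straight up and check.

```bash
python3 - <<'E'
from fit import *
import cv2
manip.movel(at(-.0145,.070),.06); st("up")
manip.movel(at(-.0145,.20),.12); 
manip.movel(at(-.0145,.20,-.22),.12); manip.sleep(.5); st("clear")
print(manip.get_qd().round(3) if hasattr(manip.get_qd(),'round') else manip.get_qd())
f=grab_frame("scene"); cv2.imwrite("pics/s3.png",cv2.resize(f["img"][120:400,160:460,::-1],None,fx=2.1,fy=2.1))
g=grab_frame("top")
for cam in ("scene","top"):
  for t in ["kit_box_center","jar_center","tip_box_center","lid"]:
    print(cam,t,[(r["box"],round(r["score"],2)) for r in nets.spot_in(cam,t)][:1])
E
```

```text
up t16.17 inc [-102.1  -14.6   69.9] F [ 0.1 -0.8  0.2]
clear t19.03 inc [-219.9  -14.5  200. ] F [-0.4  0.1 -0.6]
[ 0.003 -0.002 -0.     0.    -0.001  0.001  0.001]
scene kit_box_center [([376.8, 168.2, 422.7, 211.0], 0.7)]
scene jar_center [([235.5, 315.3, 259.3, 366.9], 0.79)]
scene tip_box_center [([324.6, 174.6, 361.2, 201.6], 0.78)]
scene lid [([283.6, 205.2, 399.3, 303.5], 0.92)]
top kit_box_center [([149.7, 208.8, 198.3, 265.8], 0.89)]
top jar_center [([461.3, 205.2, 492.0, 231.6], 0.97)]
top tip_box_center [([187.3, 278.7, 224.0, 318.9], 0.73)]
top lid [([253.8, 176.5, 413.2, 247.5], 0.83)]
```

View pics/s3.png

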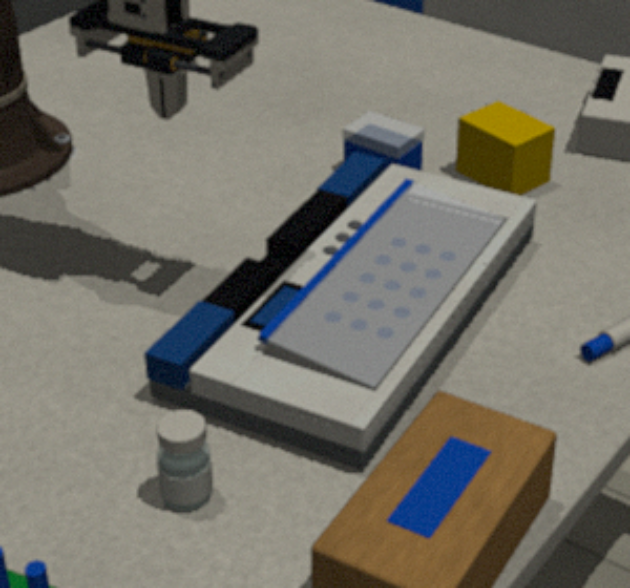

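The lid stays ajar, with its blue edge from (262,338) to (410,183). The notch plate is down, the arm is clear, and the other things are where they were.

```bash
python3 -c "
from bench import workorder,manip
workorder.job_done(); print(manip.get_clock())"
```

```text
the job is handed in; nothing more can be done
the job is handed in; nothing more can be done
```

The lid is ajar, the arm is clear, and the job was handed in at about 19 s of the 51 s allowed.

- **Touch and slide:** I set the closed fingertips down on the blue cap at y 145 mm. I then slid them right along the rail with light pressure, mostly 3–7 N. Contact was briefly lost at about y 115 mm, just past the cap, where the force read about 0 N. I lowered the commanded height 0.6 mm and it came back.
- **Finding the notch:** The force fell to zero at y −3 mm. That puts the notch centre at about −14.5 mm, which agrees with the camera estimate of −14 mm.
- **Pressing the plate:** It gave way at about 4–6 N, less than the roughly 8 N stated. It met a hard stop at z≈40 mm, 20 mm below the rail top, and I pressed there to 35 N before lifting straight up.
- **Last checks:** The final picture shows the lid still ajar and the gripper well clear, with the wrist force at about 0 N. The network boxes for the yellow box, jar and tip box match those from the start to within about 3–4 px, which is about the detectors' noise.
- **False contact:** The contact stop on the way down to the plate triggered 1–2 mm early, with only 0.3 N showing. I found the real contact by stepping down 1 mm at a time.

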